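# Load the exposure rack, stopper the saturator and turn on the air

## Task

Get the corrosion test ready to run: the air was left on while the column was filled, so first shut the red air valve. Then slide every blue panel carrier into a lane of the white rack, one to a lane, pushing it in under the orange-tipped drop catch until it is fully home and the catch has fallen behind it, and set the black stopper upright and fully down in the fill neck on the clear column. Only when all that is done, open the air valve to 60 degrees, the green mark on its dial; leave the canister, jar and bottle where they stand.

Things in the scene. Friction and masses are not known exactly. Their poses are not given: they have to be found in the camera images.
- carrier1_mid (a point): panel carrier: blue tray 100 x 76 x 18 mm, a dark red scribed test panel in its top, and a bridge handle: bar 44 mm long (along y), 14 mm thick (along x), from 46 to 62 mm above the underside, on two posts. About 200 g. This point is its centre, 31 mm above the underside, 23 mm below the bar's centre. x is its long direction; both ends are alike. May be absent
- carrier2_mid (a point): panel carrier: blue tray 100 x 76 x 18 mm, a green scribed test panel in its top, and a bridge handle: bar 44 mm long (along y), 14 mm thick (along x), from 46 to 62 mm above the underside, on two posts. About 200 g. This point is its centre, 31 mm above the underside, 23 mm below the bar's centre. x is its long direction; both ends are alike. May be absent
- carrier3_mid (a point): panel carrier: blue tray 100 x 76 x 18 mm, an ochre scribed test panel in its top, and a bridge handle: bar 44 mm long (along y), 14 mm thick (along x), from 46 to 62 mm above the underside, on two posts. About 200 g. This point is its centre, 31 mm above the underside, 23 mm below the bar's centre. x is its long direction; both ends are alike. May be absent
- rack: white plastic rack fixed on the bench: three lanes 92 mm apart along y, 80 mm wide between walls 12 mm thick and 22 mm high with pointed noses at the mouth, 81 mm before the lane points; floor plate 8 mm thick, from 88 mm before them. Each lane has a drop catch over its left margin (y +29 to +41 mm), its arm 10 mm above a loaded carrier. Origin under the middle lane point, x the loading direction
- lane1 (a point): right-hand (seen along the loading direction) lane of the white rack: this point is where a carrier's centre point lies when home (31 mm above the lane floor). x is the loading direction, from the open mouth to the end stop, y across (left of x), z up. The end stop is 51.5 mm beyond the point
- lane2 (a point): middle lane of the white rack: this point is where a carrier's centre point lies when home (31 mm above the lane floor). x is the loading direction, from the open mouth to the end stop, y across (left of x), z up. The end stop is 51.5 mm beyond the point
- lane3 (a point): left-hand (seen along the loading direction) lane of the white rack: this point is where a carrier's centre point lies when home (31 mm above the lane floor). x is the loading direction, from the open mouth to the end stop, y across (left of x), z up. The end stop is 51.5 mm beyond the point
- catch1 (a joint): drop catch of lane 1. Orange lip: slopes up 24 degrees towards the mouth, ends 93 mm before the lane point; behind it the holding face, 52.5 mm before the point, its foot 7 mm above the floor. A carrier pushed in lifts it with under 2 N; it rides on the carrier's top and drops when the rear edge has passed. 0 rad is down, about 0.17 riding, at most 0.7; it never stays up
- catch2 (a joint): drop catch of lane 2. Orange lip: slopes up 24 degrees towards the mouth, ends 93 mm before the lane point; behind it the holding face, 52.5 mm before the point, its foot 7 mm above the floor. A carrier pushed in lifts it with under 2 N; it rides on the carrier's top and drops when the rear edge has passed. 0 rad is down, about 0.17 riding, at most 0.7; it never stays up
- catch3 (a joint): drop catch of lane 3. Orange lip: slopes up 24 degrees towards the mouth, ends 93 mm before the lane point; behind it the holding face, 52.5 mm before the point, its foot 7 mm above the floor. A carrier pushed in lifts it with under 2 N; it rides on the carrier's top and drops when the rear edge has passed. 0 rad is down, about 0.17 riding, at most 0.7; it never stays up
- stopper_mid (a point): black tapered stopper with yellow knob, standing upright on its narrow end: shank 28 mm long, 32 mm across at the foot, 41 mm at the top; collar 60 mm across, 6 mm thick; round knob 26 mm across, 28 mm high; 62 mm in all, about 90 g. This point is on its axis, 31 mm above the foot, 3 mm above the collar's underside; z is its axis, up
- neck (a point): centre of the rim of the white fill neck on the saturator's clear column (90 mm across): tube 45 mm inside, 58 mm outside, 35 mm deep, rim 205 mm above the bench, z up. The stopper is home when its collar rests on the rim
- valve (a joint): red lever of the air valve, level, on an upright spindle; opens anticlockwise seen from above, range pi/2, stiff (0.12 N m), stays where it is left. 0 is shut (lever square to the pipe), pi/2 full open (along the pipe, away from the column); the black dial below is marked at 0, 30, 60 and 90 degrees, 60 in green
- valve_grip (a point): point on the valve lever, 55 mm from the spindle axis, 75 mm above the bench, moving with the lever. The lever is a bar 12 mm wide, 18 mm high (66 to 84 mm above the bench), reaching 76 mm from the axis; y points from the spindle along it
- valve_hub (a point): fixed point on the valve's spindle axis at the height of the lever's middle (75 mm above the bench), 130 mm from the column's axis; the dial is 72 mm across, its top 60 mm above the bench. y is the lever's direction when shut, -x when full open
- canister: bystander: white 1 litre canister with blue cap, 85 x 120 x 180 mm; origin at the centre of its underside
- jar: bystander: closed jar 68 mm across, 85 mm high; origin at the centre of its underside
- reagent: bystander: closed bottle 60 mm across, 130 mm high; origin at the centre of its underside
Things that resemble listed ones, but are neither listed nor needed, are in the scene too. There is more than one size of the part that bears stopper_mid; the job needs the middle-sized.

How it is judged:
By the outcome, as a careful person would: the job done as asked, in the order asked, and still so for the second after the job is handed in, with the robot touching nothing.
Of carrier1, carrier2, carrier3 only 2 to 3 are there at a start; the rules pass over those that are not, and their reading is None.
At some moment in a run one of carrier1, carrier2, carrier3 may be knocked a few centimetres aside while the robot is not near it.
It also fails if it takes over 210 s, if anything falls off the work surface, if the arm or the gripper's body presses on something with over 40 N, if the wrist force passes 120 N, or if a joint passes its speed limit or range.

## Robot

A 6-joint arm with a two-finger parallel gripper is mounted at the origin on the work surface. World frame = base frame: x ahead of the robot, y to its left, z up, the work surface at z = 0. Lengths are in m, angles in rad, forces in N, time in s.
With the tool pointing down it reaches from about 0.325 to 0.9 m from the base axis. Payload 6.1 kg.
Tool frame: the origin (TCP) lies midway between the tips of the shut fingers; the grasp point (between the pads) lies 19 mm behind it; x points along the fingers, y is the direction in which the jaws open and shut, and the axes are right-handed (so a half turn about x gives the same grasp; the last joint's range is limited). The gripper opens to 85 mm and grips with 20 to 120 N. Pads are 22 mm wide; open, the fingers measure 114 mm over their backs; the gripper's body (76 mm by 85 mm) begins 54 mm behind the grasp point. The pads swing forward as they close: fully open they stand 13 mm farther back than shut.
Start: joints at [-0.126, 0.22, 1.526, -0, 1.395, -0.126], TCP at [0.625, -0, 0.231] pointing down, gripper open.
Joint ranges: [-2.98, 2.98], [-0.91, 2.08], [0.09, 2.57], [-1.24, 4.39], [0.2, 2.65], [-2.68, 2.68]. Speed limits (rad/s): [2.57, 2.57, 3.01, 3.14, 3.14, 3.14].

## Interface

Orientations are given as [roll, pitch, yaw] about the fixed x, y, z axes, in that order (R = Rz(yaw) Ry(pitch) Rx(roll)).
In Python, from plant import movep, move_l, set_joints, gripper_to, hold, inverse_kinematics, observe, get_image, get_calibration, Unreachable, job_done gives the robot as it stands. Calls block until the motion is done:
- movep(position, orientation): joint-space move of the TCP to a pose.
- move_l(position, feed=0.15, rotation=None, max_force=None): straight line of the TCP; rotation=None keeps the orientation; feed is the mean speed in m/s. With max_force (N) it stops when the force on the tool has changed by that much, and returns True; else False.
- set_joints(angles): joint-space move.
- gripper_to(opening, f_grip=None): finger opening in m; f_grip is the grip in N (None keeps the last); returns when the fingers have stopped.
- hold(seconds).
- inverse_kinematics(position, orientation): joint angles nearest the present ones, or None.
- observe(): the state.
- get_image(name): name is "scene" or "side" or "wrist"; returns (picture, depth): 420x560x3 uint8, red, green, blue; 420x560 float32, m along the optical axis (not along the pixel's ray), 0 where there is no reading.
- get_calibration(name): a dict with "intrinsics" (3x3 intrinsics, pixels), "dist_coeffs" ([k1, k2, p1, p2, k3] as OpenCV has them; the pictures are not rectified), "world_from_camera" (4x4, takes a point from camera to world coordinates). Camera axes: x right, y down, z forward; pixel columns grow to the right and rows downward; lengths in m; the calibration is good to about 2 mm. A picture is of the moment at which its call begins: read the wrist's pose just before it. get_calibration takes no time and is no camera call; for the wrist camera it gives the pose at the moment of the call.
A pose or a line that the arm cannot do raises Unreachable and nothing moves.
- job_done(): hands the job in, once; it reports no verdict.
The state is a dict: "time_s": time; "q": joint angles; "joint_velocities": joint speeds; "joint_torque": joint torques, N m; "eef_pos": TCP position; "tcp_rot": TCP orientation; "ft_force": force on the tool from outside, world axes, zero at the start; "torque": the same for the moment, N m; "opening": finger opening in m.
Only numpy, scipy, OpenCV 4.12 (cv2) and the standard library are available. Lean on these libraries where they do the work, as an engineer would, in place of code of your own. Each camera call takes 0.05 s, during which the arm holds its last target. There are 200 camera calls.

## Working session

There is one attempt and no reset: what is moved stays moved. The work goes in short steps, each a Python script; the robot and the scene stay as the last script left them, time stands still between calls to the robot, and variables do not carry over. Pictures are saved under pics/ and viewed, about 12 in all and at most 16, crops included, and the job is handed in when it is done.

```bash
ls; mkdir -p pics; cat > h.py <<'E'
import numpy as np, cv2
from plant import *
def shot(name,fn=None):
    c=get_calibration(name); im,d=get_image(name)
    if fn: cv2.imwrite('pics/'+fn,im[:,:,::-1]); np.savez('pics/'+fn+'.npz',im=im,d=d,K=c['intrinsics'],D=c['dist_coeffs'],T=c['world_from_camera'])
    return im,d,c
def cloud(d,K,D,T):
    h,w=d.shape; u,v=np.meshgrid(np.arange(w),np.arange(h))
    p=cv2.undistortPoints(np.stack([u,v],-1).reshape(-1,1,2).astype(np.float64),np.array(K),np.array(D)).reshape(h,w,2)
    P=np.concatenate([p*d[...,None],d[...,None]],-1); T=np.array(T)
    W=P@T[:3,:3].T+T[:3,3]; W[d<=0]=np.nan; return W
def load(fn):
    z=np.load('pics/'+fn+'.npz'); return z['im'],z['d'],cloud(z['d'],z['K'],z['D'],z['T'])
E
python3 - <<'E'
from h import *
for n in ("scene","side"):
    im,d,c=shot(n,n+"0.png"); print(n,np.round(c['world_from_camera'],3).tolist(), np.round(c['intrinsics'],1).tolist(),(d>0).mean())
o=observe();print(o)
E
```

```text
pics
scene [[-0.31, 0.58, -0.753, 1.738], [0.951, 0.185, -0.249, 0.444], [-0.005, -0.793, -0.609, 1.065], [0.0, 0.0, 0.0, 1.0]] [[472.2, 0.0, 282.8], [0.0, 472.2, 202.1], [0.0, 0.0, 1.0]] 0.9683078231292517
side [[0.765, -0.298, 0.571, -0.102], [-0.643, -0.39, 0.659, -0.784], [0.026, -0.871, -0.49, 0.805], [0.0, 0.0, 0.0, 1.0]] [[491.8, 0.0, 274.3], [0.0, 491.8, 206.7], [0.0, 0.0, 1.0]] 0.9959991496598639
{'time_s': 0.1, 'q': array([-1.26114328e-01,  2.21147522e-01,  1.52749087e+00,  3.98593188e-05,
        1.39470578e+00, -1.26112473e-01]), 'joint_velocities': array([ 0.00086054, -0.00069915, -0.00262459,  0.00051068,  0.00022212,
        0.0016438 ]), 'joint_torque': array([ 6.93603797e-04, -4.98243856e+01, -3.90546799e+01, -2.32586735e-04,
        5.66593517e-03, -2.12633734e-05]), 'eef_pos': array([6.24459067e-01, 6.90093446e-05, 2.30311565e-01]), 'tcp_rot': array([-1.71930313,  1.56904437,  2.99307698]), 'ft_force': array([-0.26376332, -0.62622382, -0.55804317]), 'torque': array([ 0.00241235, -0.0148639 ,  0.04575705]), 'opening': 0.08520502876725408}
```

View pics/scene0.png

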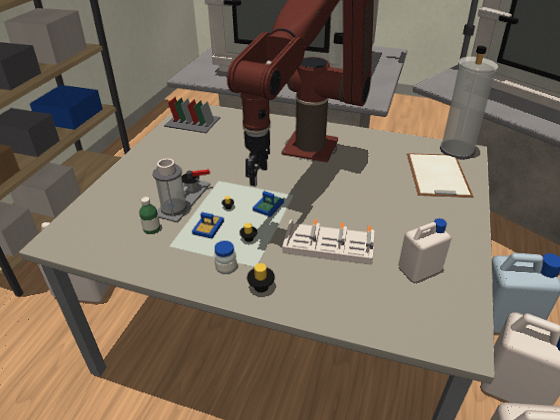

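View pics/side0.png

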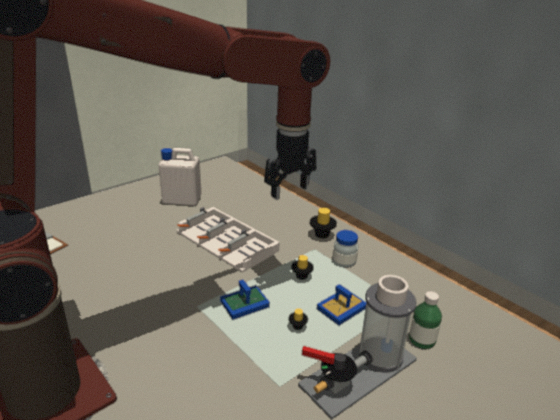

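The scene view shows two carriers: green at (267,203) and ochre at (208,225). There are three stoppers: small at (228,203), middle at (248,233) and large at (261,278). The column is at (172,190), the red lever at (197,174), and the rack at (330,240) with its mouths apparently facing the robot or the orange tips. Next I'll build a fused top-down map.

```bash
cat > topo.py <<'E'
from h import *
def ortho(fns,x0,x1,y0,y1,s,out=None):
    H=int((x1-x0)/s);W=int((y1-y0)/s); Z=np.full((H,W),-1.);C=np.zeros((H,W,3),np.uint8)
    for fn in fns:
        im,d,w=load(fn); w=w.reshape(-1,3);c=im.reshape(-1,3)
        m=np.isfinite(w[:,0])&(w[:,0]>x0)&(w[:,0]<x1)&(w[:,1]>y0)&(w[:,1]<y1)&(w[:,2]<.3)
        w=w[m];c=c[m];o=np.argsort(w[:,2]);w=w[o];c=c[o]
        i=((x1-w[:,0])/s).astype(int).clip(0,H-1);j=((y1-w[:,1])/s).astype(int).clip(0,W-1)
        k=w[:,2]>Z[i,j]; Z[i[k],j[k]]=w[k,2];C[i[k],j[k]]=c[k]
    if out: cv2.imwrite('pics/'+out,cv2.resize(C[:,:,::-1],None,fx=2,fy=2,interpolation=cv2.INTER_NEAREST))
    return Z,C
E
python3 - <<'E'
from topo import *
ortho(['scene0.png','side0.png'],.2,1.0,-.55,.55,.0028,'top0.png')
# colour blobs
for fn in ('scene0.png','side0.png'):
    im,d,w=load(fn); hsv=cv2.cvtColor(im,cv2.COLOR_RGB2HSV)
    R={'blue':((105,140,40),(125,255,255)),'red':((0,200,120),(4,255,255)),'yellow':((20,190,120),(30,255,255)),'orange':((8,190,140),(17,255,255))}
    for n,(a,b) in R.items():
        k=cv2.inRange(hsv,a,b); N,L,S,_=cv2.connectedComponentsWithStats(k)
        for i in range(1,N):
            if S[i,4]<12: continue
            p=w[L==i];p=p[np.isfinite(p[:,0])]
            if len(p)==0: continue
            m=np.median(p,0)
            if -.02<m[2]<.3 and .1<m[0]<1.1: print(fn,n,S[i,4],S[i,:2],np.round(m,3),np.round(np.percentile(p,3,0),3),np.round(np.percentile(p,97,0),3))
E
```

```text
scene0.png blue 259 [253 191] [ 0.47  -0.02   0.017] [ 0.426 -0.073  0.005] [0.517 0.008 0.062]
scene0.png blue 260 [192 213] [ 0.648 -0.177  0.017] [ 0.599 -0.228  0.004] [ 0.689 -0.156  0.062]
scene0.png blue 125 [434 219] [0.602 0.553 0.177] [0.58  0.54  0.154] [0.611 0.566 0.184]
scene0.png blue 235 [215 241] [ 0.798 -0.056  0.085] [ 0.767 -0.082  0.072] [ 0.822 -0.033  0.09 ]
scene0.png red 27 [192 170] [ 0.434 -0.313  0.083] [ 0.419 -0.335  0.079] [ 0.448 -0.287  0.087]
side0.png blue 87 [162 149] [0.584 0.541 0.174] [0.573 0.532 0.157] [0.597 0.56  0.184]
side0.png blue 238 [337 231] [ 0.783 -0.064  0.087] [ 0.762 -0.087  0.077] [ 0.81  -0.038  0.09 ]
side0.png blue 137 [234 280] [ 0.457 -0.041  0.057] [ 0.452 -0.054  0.02 ] [ 0.467 -0.003  0.066]
side0.png blue 482 [318 285] [ 0.629 -0.212  0.02 ] [ 0.586 -0.231  0.009] [ 0.672 -0.161  0.065]
side0.png blue 370 [221 294] [ 0.439 -0.064  0.019] [ 0.408 -0.077  0.007] [0.495 0.005 0.023]
side0.png red 99 [303 348] [ 0.431 -0.314  0.085] [ 0.415 -0.338  0.082] [ 0.446 -0.289  0.088]
```

View pics/top0.png

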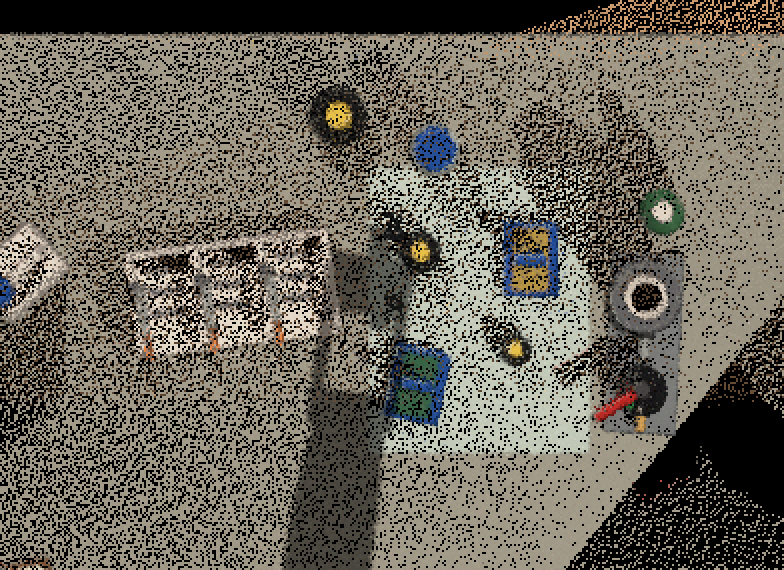

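The top map shows the rack at the left with its mouth (orange tips) towards the robot, yawed by about 10°. The stoppers are large (338,115), middle (420,252) and small (515,350). The valve lever (615,407) is about 30° open. I'll take closer wrist views now to get precise poses.

```bash
python3 - <<'E'
from topo import *
pi=np.pi
for i,(p,yaw) in enumerate([((.50,-.28,.36),0),((.52,-.10,.36),0),((.6,.13,.36),0)]):
    try:
        movep(p,[0,pi/2,yaw]); hold(.3); im,d,c=shot('wrist',f'w{i}.png'); print(np.round(c['world_from_camera'],3)[:3].tolist(),np.median(d))
    except Unreachable as e: print(i,'unreach',e)
print(observe()['time_s'],observe()['tcp_rot'])
cv2.imwrite('pics/w3.png',cv2.resize(np.hstack([cv2.imread(f'pics/w{i}.png') for i in range(3)]),(800,200)))
ortho(['w0.png','w1.png','w2.png'],.35,.87,-.45,.33,.002,'top1.png')
E
```

```text
[[-0.0, 0.965, 0.263, 0.434], [1.0, 0.001, -0.0, -0.281], [-0.0, 0.263, -0.965, 0.502]] 0.4766118
[[0.002, 0.965, 0.263, 0.454], [1.0, -0.002, -0.001, -0.102], [-0.001, 0.263, -0.965, 0.502]] 0.47426343
[[0.002, 0.965, 0.263, 0.534], [1.0, -0.001, -0.001, 0.128], [-0.001, 0.263, -0.965, 0.502]] 0.48096955
4.675 [-0.18384176  1.57044874 -0.18531152]
```

View pics/top1.png

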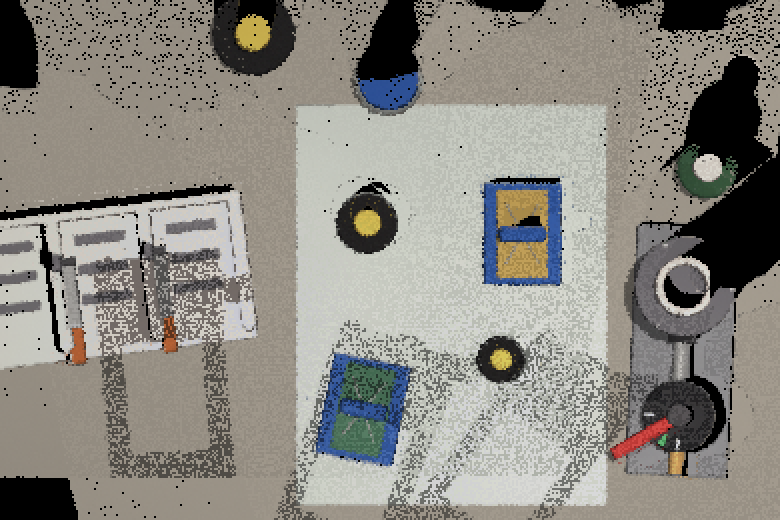

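The wrist map (1 mm/px, x=.87−row/1000, y=.33−col/1000) shows the middle stopper at (367,223) with a 60 mm collar, which matches the description. The large one at (253,33) measures 82 mm and the small one at (500,359) measures 49 mm. The carriers are at (522,233) and (363,409), and the lever points from the hub (680,413) to (612,455). Next I'll fit the numbers.

```bash
cat > meas.py <<'E'
from topo import *
def hsvof(im): return cv2.cvtColor(im,cv2.COLOR_RGB2HSV)
def carrier(fn,near,rad=.09):
    im,d,w=load(fn); h=hsvof(im)
    k=(cv2.inRange(h,(105,130,40),(125,255,255))>0)&(np.hypot(w[...,0]-near[0],w[...,1]-near[1])<rad)
    top=k&(abs(w[...,2]-.018)<.004)
    r=cv2.minAreaRect((w[top][:,:2]*1000).astype(np.float32))
    c,(a,b),ang=r; 
    if a<b: ang+=90
    ang=(ang+90)%180-90
    bar=k&(abs(w[...,2]-.062)<.005); bp=w[bar]; rb=cv2.minAreaRect((bp[:,:2]*1000).astype(np.float32)) if len(bp)>10 else None
    return np.array(c)/1000,(a,b),ang,np.median(w[top][:,2]),rb,np.median(bp[:,2]) if len(bp) else None
def circ(p):
    A=np.c_[2*p[:,:2],np.ones(len(p))];s=np.linalg.lstsq(A,(p[:,:2]**2).sum(1),rcond=None)[0]
    return s[:2],np.sqrt(s[2]+s[:2]@s[:2])
def lever(fn):
    im,d,w=load(fn);h=hsvof(im)
    k=((h[...,0]<5)|(h[...,0]>176))&(h[...,1]>170)&(h[...,2]>90)&(abs(w[...,2]-.084)<.004)&(np.hypot(w[...,0]-.45,w[...,1]+.34)<.14)
    p=w[k]; r=cv2.minAreaRect((p[:,:2]*1000).astype(np.float32)); q=p[:,:2]-p[:,:2].mean(0)
    v=np.linalg.svd(q,full_matrices=False)[2][0]
    return r,np.round(p.mean(0),4),v,len(p)
E
python3 - <<'E'
from meas import *
np.set_printoptions(suppress=True,precision=4)
print(carrier('w1.png',(.46,-.033)));print(carrier('w0.png',(.637,-.19)));print(carrier('w1.png',(.637,-.19)))
print('lever',lever('w0.png'))
for fn in('w0.png','side0.png'):
    im,d,w=load(fn)
    k=(abs(w[...,2]-.205)<.005)&(np.hypot(w[...,0]-.585,w[...,1]+.353)<.06);p=w[k]
    c,r=circ(p); rr=np.hypot(*(p[:,:2]-c).T); print('neck',c,r,np.percentile(rr,[3,97]),np.median(p[:,2]),len(p))
    # enclosing circle
    print(cv2.minEnclosingCircle((p[:,:2]*1000).astype(np.float32)))
    im2=hsvof(im)
    k=(abs(w[...,2]-.060)<.004)&(np.hypot(w[...,0]-.457,w[...,1]+.35)<.05)&(im2[...,2]<90)
    print('dial',cv2.minEnclosingCircle((w[k][:,:2]*1000).astype(np.float32)),k.sum())
    k=(np.hypot(w[...,0]-.457,w[...,1]+.35)<.016)&(w[...,2]>.088); print('hubtop',w[k].mean(0),k.sum())
    g=(im2[...,0]>50)&(im2[...,0]<75)&(im2[...,1]>120)&(np.hypot(w[...,0]-.457,w[...,1]+.35)<.045); print('green',w[g].mean(0),g.sum())
im,d,w=load('w1.png');h=hsvof(im)
k=(np.hypot(w[...,0]-.647,w[...,1]+.037)<.045)
col=k&(abs(w[...,2]-.034)<.004);print('collar',cv2.minEnclosingCircle((w[col][:,:2]*1000).astype(np.float32)),np.median(w[col][:,2]))
kn=k&(w[...,2]>.057);print('knob',cv2.minEnclosingCircle((w[kn][:,:2]*1000).astype(np.float32)),np.median(w[kn],0),w[kn].mean(0))
# rack: heights
im,d,w=load('w2.png'); h=hsvof(im)
k=(w[...,0]>.5)&(w[...,0]<.72)&(w[...,1]>.06)&(w[...,1]<.45)&(w[...,2]>.004)
print(np.histogram(w[k][:,2],bins=np.arange(0,.1,.004)),np.nanmax(w[...,1]))
for n,a,b,z0,z1 in (('wall',0,0,.026,.034),('floor',0,0,.005,.012)):
    kk=k&(w[...,2]>z0)&(w[...,2]<z1)&(h[...,1]<70)
    print(n,cv2.minAreaRect((w[kk][:,:2]*1000).astype(np.float32)))
ortho(['w2.png'],.48,.72,.05,.37,.001,'rack.png')
cv2.imwrite('pics/rackz.png',im[:,:,::-1])
E
```

```text
(array([ 0.4603, -0.0336]), (75.15745544433594, 98.21627044677734), -11.45037841796875, np.float64(0.017132980801023323), ((460.5119934082031, -33.69743347167969), (43.761104583740234, 13.551817893981934), 78.36134338378906), np.float64(0.06092370459693955))
(array([ 0.6357, -0.1933]), (99.92467498779297, 75.02687072753906), 0.018294693902134895, np.float64(0.016908525553403497), ((635.1464233398438, -193.14266967773438), (44.026851654052734, 13.66145133972168), 87.31261444091797), np.float64(0.06076076980062689))
(array([ 0.6357, -0.1924]), (75.39627075195312, 99.25827026367188), -0.04302978515625, np.float64(0.016980306430531722), ((635.4336547851562, -192.4827117919922), (43.53797912597656, 13.307100296020508), 89.83900451660156), np.float64(0.060893903629987256))
lever (((432.3819274902344, -312.00384521484375), (11.285425186157227, 64.2623291015625), 30.42041015625), array([ 0.4325, -0.3126,  0.0831]), array([ 0.5072, -0.8618]), 487)
neck [ 0.583  -0.3544] 0.025402084715840795 [0.0221 0.0286] 0.20365803806168048 1135
((583.883544921875, -354.9484558105469), 29.18151092529297)
di
[... 643 characters left out ...]
1,   300,   436,   827,  3703,   175,
        1256,   433,   206,    24,     0,     0,     0,     0,     0,
           0,     0,     0,     0,     0,     0]), array([0.   , 0.004, 0.008, 0.012, 0.016, 0.02 , 0.024, 0.028, 0.032,
       0.036, 0.04 , 0.044, 0.048, 0.052, 0.056, 0.06 , 0.064, 0.068,
       0.072, 0.076, 0.08 , 0.084, 0.088, 0.092, 0.096])) 1.1313134924671315
wall ((588.9078369140625, 225.4557342529297), (146.73046875, 288.73138427734375), 7.156342506408691)
floor ((585.9129638671875, 219.76698303222656), (141.07528686523438, 277.08203125), 7.320492267608643)<stdin>:14: RuntimeWarning: Mean of empty slice.
  ret = um.true_divide(
<stdin>:15: RuntimeWarning: Mean of empty slice.
```

View pics/w2.png

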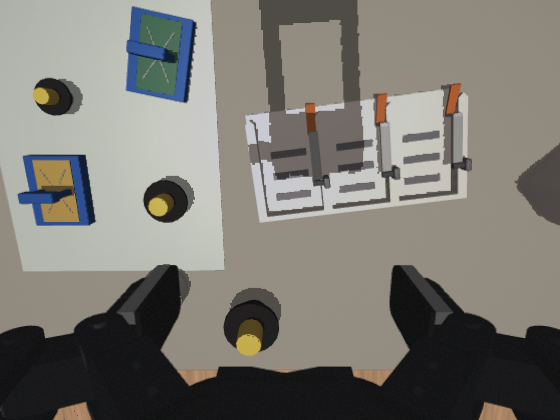

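Measurements agree with the listed sizes: trays 99×75 mm, rack 289 mm wide, collar 60 mm, neck 58 mm and 205 mm high, hub to column 129 mm. The lever is about 33° open, so I'll shut it first.

```bash
cat > valve.py <<'E'
from meas import *
HUB=np.array([.4547,-.3495]); TH0=87.6
def tp(th,r=.055):
    a=np.radians(th); return HUB+r*np.array([np.cos(a),np.sin(a)])
def rot(th): return [0,np.pi/2,np.radians(th-180)]
def approach(th,z=.060):
    p=tp(th); movep([*p,.2],rot(th)); gripper_to(.045); move_l([*p,.11],.15)
    if move_l([*p,z],.06,max_force=8): print('contact descending',observe()['eef_pos'])
def turn(th,to,z=.060,step=5,mf=12):
    n=max(1,int(np.ceil(abs(to-th)/step)))
    for t in np.linspace(th,to,n+1)[1:]:
        hit=move_l([*tp(t),z],.04,rotation=rot(t),max_force=mf)
        o=observe(); 
        if hit: print('hit at cmd',t,o['eef_pos'],o['ft_force']); return t
    print('turned',t,o['eef_pos'],o['ft_force']); return t
def leave(): 
    gripper_to(.045); p=observe()['eef_pos']; move_l([p[0],p[1],.22],.2)
E
python3 - <<'E'
from valve import *
np.set_printoptions(suppress=True,precision=4)
approach(120.5); gripper_to(.005,25); o=observe(); print(o['opening'],o['ft_force'])
turn(120.5,TH0); 
turn(TH0,TH0-4,step=1,mf=8)
leave()
movep([.40,-.33,.27],[0,np.pi/2,0]); hold(.3); shot('wrist','v1.png'); print(lever('v1.png'),observe()['time_s'])
E
```

```text
0.011623339744450073 [-0.4517  0.9025  2.6197]
turned 87.6 [ 0.4564 -0.295   0.0604] [-3.651   0.8076  8.3234]
turned 83.6 [ 0.4569 -0.2949  0.0602] [-17.5064   1.6557  16.6373]
(((455.5428161621094, -305.98046875), (64.09680938720703, 11.781347274780273), 87.86348724365234), array([ 0.455 , -0.3063,  0.0828]), array([0.0442, 0.999 ]), 695) 15.2417
```

View pics/v1.png

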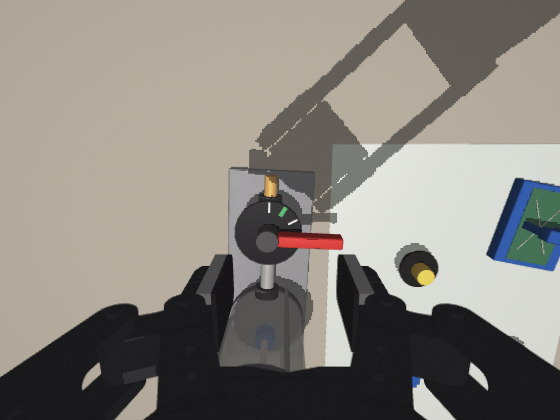

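The image shows the lever at (310,241) square to the pipe and against its stop, with the marks clear of it (green at (283,211)). Next I'll fit the rack precisely and re-check the carriers.

```bash
cat > rack.py <<'E'
from meas import *
from scipy.optimize import minimize
def fit(fns):
    P=[]
    for fn in fns:
        im,d,w=load(fn);h=hsvof(im)
        k=(abs(w[...,2]-.030)<.003)&(h[...,1]<70)&(np.hypot(w[...,0]-.587,w[...,1]-.22)<.2)
        P.append(w[k][:,:2])
    P=np.vstack(P)
    rects=[(-75,51.5,y-6,y+6) for y in(-138,-46,46,138)]+[(51.5,63.5,-144,144)]
    def f(v,full=False):
        c,s=np.cos(v[2]),np.sin(v[2]); q=(P-v[:2]/1000)@np.array([[c,-s],[s,c]])*1000
        D=np.min([np.hypot(np.maximum(np.maximum(a-q[:,0],q[:,0]-b),0),np.maximum(np.maximum(lo-q[:,1],q[:,1]-hi),0)) for a,b,lo,hi in rects],0)
        return q if full else np.minimum(D,8).__pow__(2).mean()
    best=min((minimize(f,[x,y,np.radians(7)],method='Nelder-Mead',options=dict(initial_simplex=np.array([[x,y,.12],[x+5,y,.12],[x,y+5,.12],[x,y,.15]]),maxiter=600)) for x in(590,600,610) for y in(215,222,228)),key=lambda r:r.fun)
    return best.x,best.fun,len(P),f(best.x,True)
E
python3 - <<'E'
from rack import *
np.set_printoptions(suppress=True,precision=3)
for i,(p) in enumerate([(.47,-.08,.30),(.53,.17,.28),(.53,.26,.28)]):
    movep(p,[0,np.pi/2,0]); hold(.3); shot('wrist',f'r{i}.png')
print(carrier('r0.png',(.46,-.033)));print(carrier('r0.png',(.637,-.19)))
for f in (['r1.png'],['r2.png'],['w2.png'],['r1.png','r2.png']):
    x,fu,n,q=fit(f); print(f,x,np.degrees(x[2]),fu,n)
    for y in(-138,-46,46,138):
        m=(abs(q[:,1]-y)<12)&(q[:,0]>-60)&(q[:,0]<40); print(y,np.percentile(q[m][:,1],[5,50,95])-y if m.sum() else None, m.sum())
    m=(q[:,0]>40);print('stop',np.percentile(q[m][:,0],[2,50,98]))
im,d,w=load('v1.png');h=hsvof(im);g=(h[...,0]>45)&(h[...,0]<80)&(h[...,1]>120)&(np.hypot(w[...,0]-.4547,w[...,1]+.3495)<.042)
print('green',w[g].mean(0),g.sum())
print(observe()['time_s'])
ortho(['r1.png','r2.png'],.48,.72,.05,.40,.001,'rack.png')
E
```

```text
(array([ 0.46 , -0.033]), (75.09825897216797, 98.17537689208984), -11.400985717773438, np.float64(0.017106974637549788), ((460.49468994140625, -33.567481994628906), (43.844058990478516, 13.870159149169922), 78.15260314941406), np.float64(0.06096627443853575))
(array([ 0.636, -0.195]), (116.52879333496094, 62.75439453125), 20.654150009155273, np.float64(0.016935999215397346), None, None)
['r1.png'] [598.348 225.988   0.13 ] 7.467532743709412 0.38813514599318005 4290
-138 [-4.682  0.963  6.478] 586
-46 [-4.367  1.059  6.041] 669
46 [-4.759  1.448  6.029] 576
138 [-4.789  2.675  6.325] 474
stop [41.333 57.878 63.345]
['r2.png'] [598.292 226.47    0.13 ] 7.428053889365472 0.24178764207566764 4527
-138 [-4.648  1.085  6.452] 863
-46 [-5.174  0.622  5.931] 632
46 [-4.853  0.504  5.555] 680
138 [-5.329  0.853  5.489] 591
stop [40.951 57.561 63.28 ]
['w2.png'] [598.172 226.288   0.124] 7.125034527163273 0.34726245792487176 3898
-138 [-5.305  0.223  5.73 ] 660
-46 [-4.508  0.655  5.532] 501
46 [-5.325  0.74   5.115] 439
138 [-5.324  2.256  6.   ] 394
stop [41.045 58.224 63.297]
['r1.png', 'r2.png'] [598.296 226.295   0.13 ] 7.432665517942029 0.3156543544569704 8817
-138 [-4.749  0.999  6.465] 1451
-46 [-4.836  0.757  5.926] 1301
46 [-4.771  0.856  5.727] 1259
138 [-5.128  1.671  5.796] 1064
stop [41.244 57.75  63.304]
green [ 0.43  -0.333  0.06 ] 35
18.775
```

View pics/rack.png

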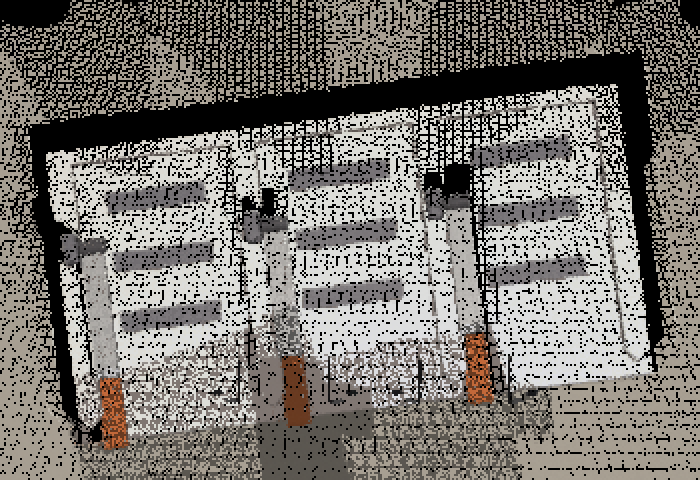

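The rack fit is consistent: origin (0.598, 0.2267), yaw 7.4°. I'll load the green carrier into lane 2.

```bash
cat > load.py <<'E'
from meas import *
RO=np.array([.5983,.2267]); RY=np.radians(7.43); RX=np.array([np.cos(RY),np.sin(RY)]); RYv=np.array([-RX[1],RX[0]])
ZG=.037
def lane(n,x,y=0.): return RO+RYv*((n-2)*.092+y)+RX*x
def R(a): return [0,np.pi/2,a-np.pi/2]
def pick(c,a):
    movep([*c,.16],R(a)); gripper_to(.05); move_l([*c,.09],.15)
    print('down',move_l([*c,ZG],.06,max_force=8)); gripper_to(.005,50); print('grip',observe()['opening'],observe()['eef_pos']); move_l([*c,.14],.12)
def insert(n,dz=.0105):
    movep([*lane(n,-.155),.14],R(RY)); print('down',move_l([*lane(n,-.155),ZG+dz],.08,max_force=10),observe()['ft_force'])
    return slide(n,dz)
def slide(n,dz):
    for x in np.arange(-.14,-.003,.01).tolist()+[-.004]:
        hit=move_l([*lane(n,x),ZG+dz],.05,max_force=12); o=observe(); f=o['ft_force']
        print('%.3f'%x,hit,np.round([f@[*RX,0],f@[*RYv,0],f[2]],1))
        if hit: return False
    return True
def home(n):
    print('lower',move_l([*lane(n,-.004),ZG+.006],.02,max_force=5),observe()['eef_pos'])
    z=observe()['eef_pos'][2]
    print('push',move_l([*lane(n,.006),z],.02,max_force=8)); o=observe(); print('x home',(o['eef_pos'][:2]-lane(n,0))@RX,o['ft_force'])
def release():
    gripper_to(.04); p=observe()['eef_pos']; move_l([p[0],p[1],.17],.15); print('t',observe()['time_s'])
E
python3 - <<'E'
from load import *
np.set_printoptions(suppress=True,precision=4)
pick(np.array([.4604,-.0335]),np.radians(-11.5))
if insert(2): home(2); release()
E
```

```text
down False
grip 0.013107449439116289 [ 0.4607 -0.0336  0.0374]
down False [-0.3371  0.6251 -1.5394]
-0.140 False [ 0.5 -0.8 -2. ]
-0.130 False [ 0.7  1.  -1.6]
-0.120 False [-0.4  0.2 -2.2]
-0.110 False [ 0.5  0.3 -2.3]
-0.100 False [ 0.5 -0.7 -1.7]
-0.090 False [-0.7 -0.9 -2.6]
-0.080 False [ 0.2  0.4 -2.7]
-0.070 False [ 0.7  0.5 -3.2]
-0.060 False [-0.1  0.1 -3.1]
-0.050 False [ 0.1 -0.4 -2.3]
-0.040 False [-0.1 -0.5 -2.5]
-0.030 False [-0.6 -0.4 -2.9]
-0.020 False [ 0.3  0.3 -1.8]
-0.010 False [ 0.  -0.6 -3. ]
-0.004 False [ 0.8 -0.  -2.5]
lower True [0.5949 0.2263 0.0455]
push True
x home -0.003317394052273046 [-1.3017 -0.3249  5.0319]
t 32.675
```

```bash
python3 - <<'E'
from rack import *
np.set_printoptions(suppress=True,precision=4)
movep((.53,.22,.26),[0,np.pi/2,0]); hold(.3); shot('wrist','c1.png')
movep((.53,-.13,.30),[0,np.pi/2,0]); hold(.3); shot('wrist','c2.png')
print(carrier('c1.png',(.598,.227),.08)); print(carrier('c2.png',(.636,-.193))); 
im=cv2.imread('pics/c1.png'); cv2.imwrite('pics/c1c.png',cv2.resize(im[60:330,130:430],None,fx=2.2,fy=2.2,interpolation=cv2.INTER_CUBIC))
E
```

```text
(array([0.5458, 0.2162]), (0.7433352470397949, 64.37163543701172), -82.47843408584595, np.float64(0.01808570748226071), ((592.2135620117188, 226.1514434814453), (9.959660530090332, 42.58892059326172), 8.911898612976074), np.float64(0.06251389319992201))
(array([ 0.6681, -0.1892]), (99.23397064208984, 75.208740234375), 0.5452660918235779, np.float64(0.01700812214506947), ((668.2484130859375, -176.084716796875), (13.819533348083496, 16.00662612915039), 0.0527401939034462), np.float64(0.06083613924037862))
```

View pics/c1c.png

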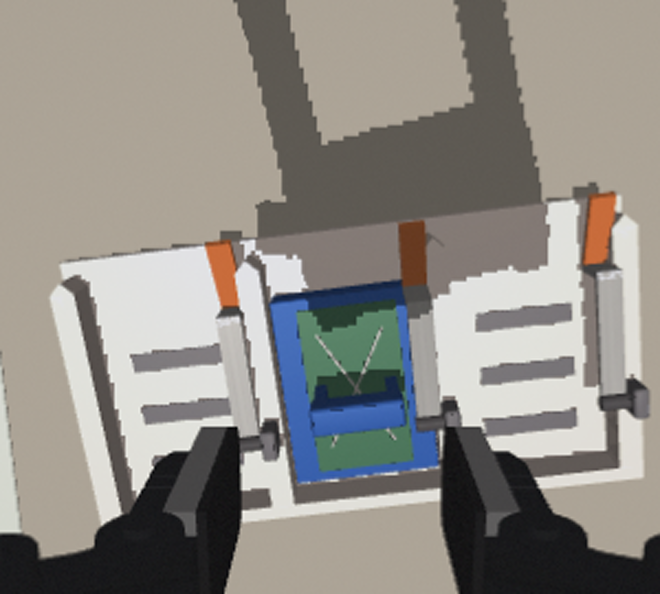

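The picture shows the green carrier at (360,390) with a gap left before the end stop, so it isn't home yet. The ochre carrier has been knocked to (0.668, −0.189). I'll regrip the green one and push it home.

```bash
python3 - <<'E'
from load import *
np.set_printoptions(suppress=True,precision=4)
def regrip_push(n,x0,mf=15):
    c=lane(n,x0); movep([*c,.17],R(RY)); gripper_to(.04); move_l([*c,.10],.15); move_l([*c,.047],.06,max_force=8)
    gripper_to(.005,40); print(observe()['opening'],observe()['ft_force'])
    for x in np.arange(x0+.001,.005,.001):
        hit=move_l([*lane(n,x),.047],.02,max_force=mf); o=observe(); f=o['ft_force']; print('%.4f %.4f'%(x,(o['eef_pos'][:2]-lane(n,0))@RX),hit,np.round([f@[*RX,0],f@[*RYv,0],f[2]],1))
        if hit or abs(f@[*RX,0])>12: break
    release()
regrip_push(2,-.0035)
movep((.53,.22,.26),[0,np.pi/2,0]); hold(.3); shot('wrist','c3.png')
im,d,w=load('c3.png'); h=hsvof(im)
k=(h[...,0]>4)&(h[...,0]<18)&(h[...,1]>150)&(np.hypot(w[...,0]-.5983,w[...,1]-.2267)<.22)
q=(w[k][:,:2]-RO); q=np.c_[q@RX,q@RYv,w[k][:,2]]
for n in(1,2,3):
    m=abs(q[:,1]-(n-2)*.092-.035)<.02; print(n,m.sum(),[np.round(np.polyfit(q[m][:,0]*1000+75,q[m][:,2]*1000,1),2)])
im=cv2.imread('pics/c3.png'); cv2.imwrite('pics/c3c.png',cv2.resize(im[60:330,130:430],None,fx=2.2,fy=2.2,interpolation=cv2.INTER_CUBIC))
E
```

```text
0.012776432318394882 [-0.435  -0.5898  2.3919]
-0.0025 -0.0030 False [-4.8 -0.9  6.7]
-0.0015 -0.0023 False [-5.2 -0.1  7.8]
-0.0005 -0.0013 False [-5.7  0.6  8.6]
0.0005 -0.0001 False [-5.  -0.4  7.1]
0.0015 0.0010 False [-4.7 -0.5  6.8]
0.0025 0.0021 False [-3.9  0.2  6.3]
0.0035 0.0030 False [-4.7  0.2  7.1]
0.0045 0.0039 False [-5.2 -1.2  6.9]
t 43.3333
1 280 [array([-0.42, 28.48])]
2 296 [array([-0.43, 28.71])]
3 344 [array([-0.43, 29.  ])]
```

View pics/c3c.png

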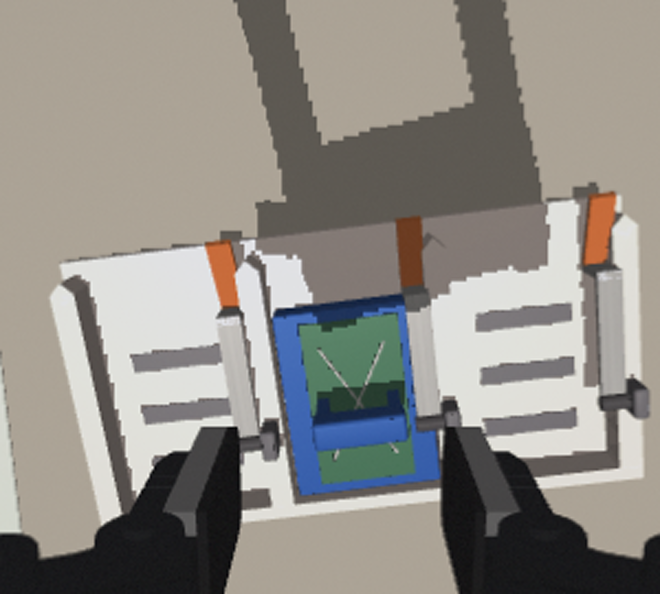

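Catch 2 is now down: its lip height and slope (28.7 mm, −0.43) match the two empty-lane catches. I'll push green once more to feel the end stop, then do the ochre carrier into lane 1.

```bash
cat >> load.py <<'E'
def push(n,x0,xe=.012,regrip=True,z=.0475,thr=7):
    if regrip:
        c=lane(n,x0); movep([*c,.17],R(RY)); gripper_to(.04); move_l([*c,.10],.15); move_l([*c,z],.06,max_force=8)
        gripper_to(.005,40)
    b=None
    for x in np.arange(x0+.0015,xe,.001):
        hit=move_l([*lane(n,x),z],.02,max_force=15); o=observe(); fx=o['ft_force']@[*RX,0]; print('%.4f %.4f'%(x,(o['eef_pos'][:2]-lane(n,0))@RX),hit,'%.1f'%fx)
        if b is None: b=fx
        if hit or fx<b-thr: print('STOP felt'); break
    release()
def catches(fn):
    im,d,w=load(fn); h=hsvof(im)
    k=(h[...,0]>4)&(h[...,0]<18)&(h[...,1]>150)&(np.hypot(w[...,0]-.5983,w[...,1]-.2267)<.22)
    q=(w[k][:,:2]-RO); q=np.c_[q@RX,q@RYv,w[k][:,2]]
    for n in(1,2,3):
        m=abs(q[:,1]-(n-2)*.092-.035)<.02
        if m.sum()>20: print('catch',n,m.sum(),np.round(np.polyfit(q[m][:,0]*1000+75,q[m][:,2]*1000,1),2))
E
python3 - <<'E'
from load import *
np.set_printoptions(suppress=True,precision=4)
push(2,.0035)
movep((.55,-.18,.30),[0,np.pi/2,0]); hold(.3); shot('wrist','c4.png')
print(carrier('c4.png',(.668,-.189)))
E
```

```text
0.0050 0.0046 False -4.1
0.0060 0.0054 False -4.4
0.0070 0.0061 False -5.3
0.0080 0.0062 False -9.2
0.0090 0.0063 False -13.9
STOP felt
t 51.05
(array([ 0.6683, -0.1897]), (74.87047576904297, 99.88446807861328), -0.01361846923828125, np.float64(0.01702046410204361), ((668.047607421875, -189.884033203125), (42.78709411621094, 13.943161964416504), 89.53022003173828), np.float64(0.06085586926241687))
```

```bash
python3 - <<'E'
from load import *
np.set_printoptions(suppress=True,precision=4)
pick(np.array([.6682,-.1898]),np.radians(-.2))
if insert(1):
    push(1,-.004,regrip=False,z=.0465)
    movep((.53,.20,.26),[0,np.pi/2,0]); hold(.3); shot('wrist','c5.png'); catches('c5.png')
    movep((.50,-.05,.30),[0,np.pi/2,0]); hold(.3); shot('wrist','c6.png')
    im,d,w=load('c6.png');k=(np.hypot(w[...,0]-.647,w[...,1]+.037)<.06)
    col=k&(abs(w[...,2]-.034)<.004);print('collar',cv2.minEnclosingCircle((w[col][:,:2]*1000).astype(np.float32)))
    kn=k&(w[...,2]>.057);print('knob',cv2.minEnclosingCircle((w[kn][:,:2]*1000).astype(np.float32)))
    im=cv2.imread('pics/c5.png'); cv2.imwrite('pics/c5c.png',cv2.resize(im[60:330,130:430],None,fx=2.2,fy=2.2,interpolation=cv2.INTER_CUBIC))
E
```

```text
down False
grip 0.013067936827390474 [ 0.6686 -0.1899  0.0376]
down False [ 0.5366  0.1004 -1.8311]
-0.140 False [-0.4 -0.4 -1.8]
-0.130 False [-1.2  0.5 -2.5]
-0.120 False [ 0.6 -0.8 -2.4]
-0.110 False [ 0.8 -0.2 -1.8]
-0.100 False [ 0.3 -0.1 -2.3]
-0.090 False [-0.3 -0.7 -1.7]
-0.080 False [-0.6 -0.2 -2. ]
-0.070 False [-0.2 -0.1 -1.8]
-0.060 False [ 0.   1.  -2.3]
-0.050 False [-1.3  0.5 -2.7]
-0.040 False [-0.   0.8 -2.2]
-0.030 False [ 0.4  0.5 -2.7]
-0.020 False [ 0.  -0.1 -2. ]
-0.010 False [ 0.2 -0.5 -2.7]
-0.004 False [ 0.1  0.6 -2.7]
-0.0025 -0.0025 False -0.0
-0.0015 -0.0013 False 0.5
-0.0005 -0.0002 False 0.1
0.0005 0.0007 False 0.4
0.0015 0.0017 False 1.1
0.0025 0.0024 False -1.2
0.0035 0.0035 False -0.4
0.0045 0.0046 False 0.7
0.0055 0.0054 False -0.0
0.0065 0.0056 False -3.8
0.0075 0.0058 False -6.8
0.0085 0.0059 False -11.0
STOP felt
t 70.3417
catch 1 277 [-0.43 28.65]
catch 2 305 [-0.43 28.71]
catch 3 346 [-0.43 29.06]
collar ((647.3856201171875, -37.028526306152344), 30.360857009887695)
knob ((646.9606323242188, -37.982460021972656), 13.064467430114746)
```

View pics/c5c.png

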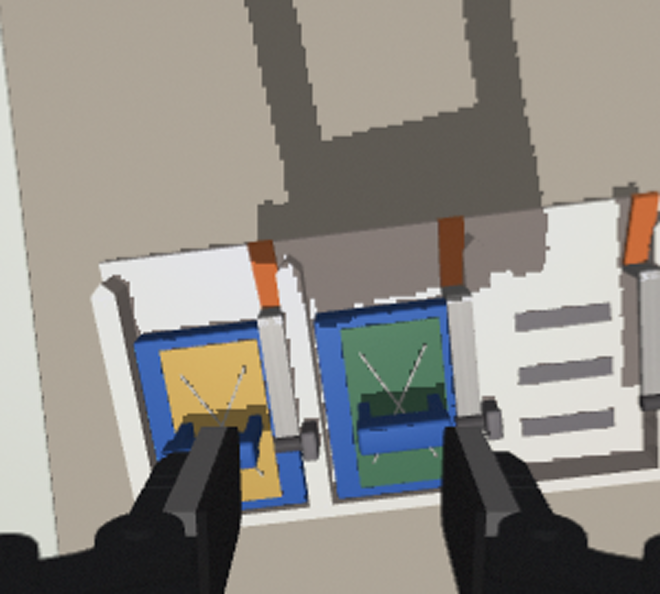

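Both carriers are against the end stop and catches 1 and 2 are down (the picture shows lips at (262,275) and (452,250), like the empty lane's). Next is the middle stopper, after one closer look at the neck.

```bash
python3 - <<'E'
from meas import *
np.set_printoptions(suppress=True,precision=4)
movep((.50,-.35,.38),[0,np.pi/2,0]); hold(.3); shot('wrist','n1.png')
im,d,w=load('n1.png'); k=(abs(w[...,2]-.205)<.004)&(np.hypot(w[...,0]-.583,w[...,1]+.355)<.045); p=w[k][:,:2]
e=cv2.minEnclosingCircle((p*1000).astype(np.float32)); print(e,np.median(w[k][:,2]),len(p))
from scipy.optimize import minimize
f=lambda c:(lambda r:(np.maximum(r-29,0)**2+np.maximum(22.5-r,0)**2).mean())(np.hypot(*(p*1000-c).T))
r=minimize(f,[583,-355],method='Nelder-Mead'); print(r.x,r.fun)
N=r.x/1000
assert np.hypot(*(N-[.583,-.355]))<.004
S=np.array([.647,-.0378]); O=[0,np.pi/2,0]
movep([*S,.16],O); gripper_to(.055); move_l([*S,.10],.15); print('down',move_l([*S,.037],.05,max_force=6)); gripper_to(.01,40)
o=observe(); print(o['opening'],o['eef_pos']); zg=o['eef_pos'][2]
move_l([*S,.15],.12); move_l([*S,.32],.2)
movep([*N,.32],O); move_l([*N,zg+.212],.1)
hit=move_l([*N,zg+.172],.03,max_force=10); o=observe(); print('insert',hit,o['eef_pos'],'expect z',zg+.177,o['ft_force'],o['time_s'])
E
```

```text
((583.6500244140625, -355.2273864746094), 28.93981170654297) 0.20378182093679784 1016
[ 583.5015 -355.3642] 0.0017604751578199102
down False
0.024814010875877583 [ 0.6473 -0.0378  0.0374]
insert True [ 0.5834 -0.3551  0.2141] expect z 0.21438324527946426 [-0.6035  0.6644  3.3044] 84.175
```

It seated at the expected height. I'll release it, check, and look at everything before opening the valve.

```bash
python3 - <<'E'
from load import *
from valve import lever
np.set_printoptions(suppress=True,precision=4)
gripper_to(.055); p=observe()['eef_pos']; move_l([p[0],p[1],.33],.15)
movep((.48,-.35,.38),[0,np.pi/2,0]); hold(.3); shot('wrist','s1.png')
im,d,w=load('s1.png'); k=(np.hypot(w[...,0]-.5835,w[...,1]+.355)<.05)
col=k&(abs(w[...,2]-.211)<.005);kn=k&(w[...,2]>.232)
print('collar',cv2.minEnclosingCircle((w[col][:,:2]*1000).astype(np.float32)),np.median(w[col][:,2]),'knob',np.median(w[kn],0),np.nanmax(w[kn][:,2]))
print(lever('s1.png')[1:3],observe()['time_s'])
movep((.53,.20,.28),[0,np.pi/2,0]); hold(.3); shot('wrist','c7.png'); catches('c7.png')
a,_,_=shot('scene','scene1.png'); b,_,_=shot('side','side1.png')
cv2.imwrite('pics/chk.png',cv2.resize(np.hstack([cv2.imread('pics/s1.png'),b[:,:,::-1]]),(800,300)))
E
```

```text
collar ((583.641357421875, -356.35614013671875), 30.096250534057617) 0.21002713332316997 knob [ 0.5819 -0.3558  0.2379] 0.23990770514020077
(array([ 0.4556, -0.3066,  0.083 ]), array([0.0467, 0.9989])) 86.3917
catch 1 248 [-0.43 28.57]
catch 2 280 [-0.43 28.78]
catch 3 312 [-0.43 29.03]
```

View pics/chk.png

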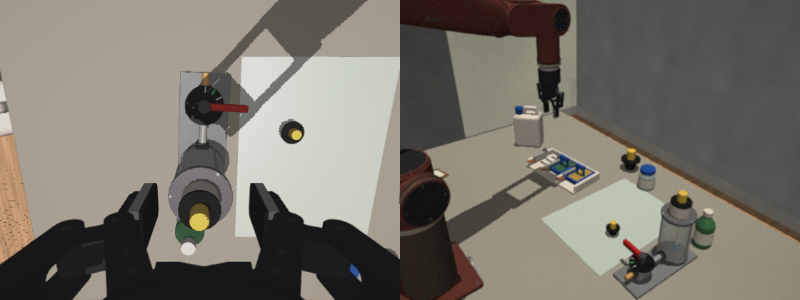

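View pics/scene1.png

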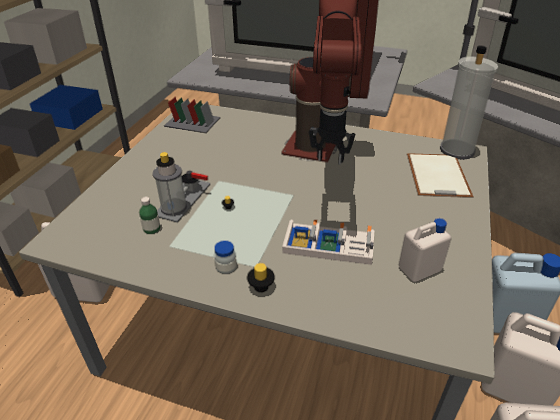

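The stopper is upright and seated (collar top 6 mm above the rim), the lever is still shut, and no third carrier is visible. Opening the valve to 60°.

```bash
python3 - <<'E'
from valve import *
np.set_printoptions(suppress=True,precision=4)
approach(TH0); gripper_to(.005,25)
turn(TH0,TH0+60,mf=20)
leave()
movep([.40,-.33,.27],[0,np.pi/2,0]); hold(.3); shot('wrist','v2.png'); r,m,v,n=lever('v2.png'); th=np.degrees(np.arctan2(v[1],v[0]))%180; print(m,th,th-TH0,r[2],observe()['time_s'],
 np.degrees(np.arctan2(*(m[:2]-HUB)[::-1]))-TH0)
im=cv2.imread('pics/v2.png'); cv2.imwrite('pics/v2c.png',cv2.resize(im[150:290,190:360],None,fx=4,fy=4,interpolation=cv2.INTER_CUBIC))
E
```

```text
turned 147.6 [ 0.409  -0.3195  0.0605] [1.3313 5.5335 5.6221]
[ 0.4169 -0.3262  0.083 ] 148.0357157096175 60.43571570961751 58.6602668762207 98.625 60.7502317688587
```

View pics/v2c.png

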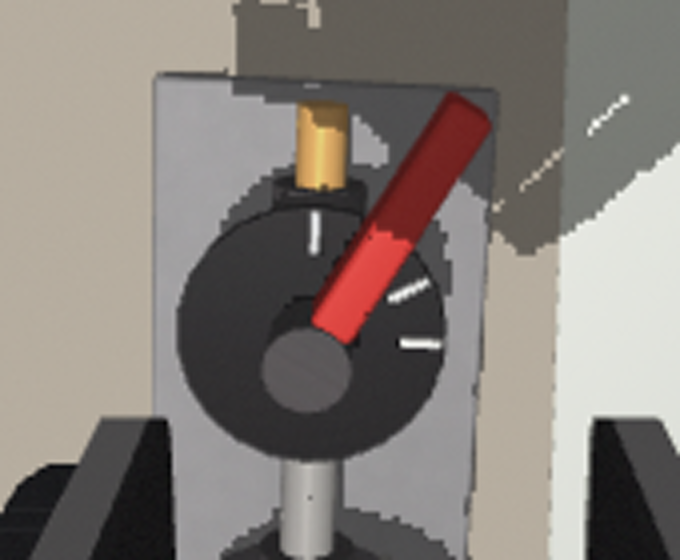

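The lever covers the green mark and reads about 60.5°. I'll do one last check of the catches, then hand in.

```bash
python3 - <<'E'
from load import *
movep((.53,.20,.30),[0,np.pi/2,0]); hold(.3); shot('wrist','c8.png'); catches('c8.png')
print(observe()['time_s'],observe()['ft_force']); job_done()
E
```

```text
catch 1 230 [-0.43 28.46]
catch 2 246 [-0.43 28.77]
catch 3 280 [-0.43 29.11]
100.95 [-0.6705638   0.16089325  0.94583359]
the job is handed in; nothing more can be done
```

The job is done in the order asked and handed in at about 101 s.

- **Air valve shut:** I turned the lever to its stop first. The camera put it at about 0° then, and again just before the final opening.
- **Carriers:** Only the green and ochre carriers were there; I saw no dark red one. Green is in lane 2 and ochre in lane 1. I pushed each until I felt the end stop. The last check showed both catches down, matching the catch on empty lane 3.
- **Stopper:** The middle-sized one (60 mm collar) is upright in the neck. Its collar top measures about 6 mm above the rim, so it is fully down.
- **Air valve opened:** It reads about 60.5° by camera, with the lever over the green mark.

**Not as planned:**
- The first push on the green carrier stopped short, so I regripped it and pushed it home.
- The ochre carrier was knocked about 3 cm before I picked it up, so I measured it again first.
- My camera estimate of the rack was about 5 mm off along the loading direction. I went by the felt end stop and the catches instead.

I did not touch the canister, jar or bottle.

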